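# Screw the lid onto the frosted tumbler and test that it holds

### The arm

A 6-joint arm with a two-finger parallel gripper is mounted at the origin on the work surface. World frame = base frame: x ahead of the robot, y to its left, z up, the work surface at z = 0. Lengths are in mm, angles in rad, forces in N, time in s.
With the tool pointing down it reaches from about 250 to 850 mm from the base axis. Payload 12.5 kg.
Tool frame: the origin (TCP) lies midway between the tips of the shut fingers; the grasp point (between the pads) lies 19 mm behind it (ctrl.grip_depth is the distance from the TCP to the grasp point, in mm); z points along the fingers, y is the direction in which the jaws open and shut (so a half turn about z gives the same grasp; the last joint's range is limited). The gripper opens to 93 mm and grips with 3 to 60 N. Pads are 15 mm wide; open, the fingers measure 128 mm over their backs; the gripper's body (75 mm by 188 mm) begins 65 mm behind the grasp point.
Start: joints at [-1.271, 0.351, 1.652, -0, 1.139, -0.085], TCP at [206.473, -509.758, 218.633] pointing down, gripper open.
Joint ranges: [-2.75, 2.75], [-0.79, 2.1], [0.01, 2.65], [-1.57, 4.71], [0.07, 3.14], [-2.87, 2.87]. Speed limits (rad/s): [2.22, 2.22, 2.79, 3.14, 3.14, 3.14].

### API

Orientations are given as a unit quaternion [x, y, z, w].
In Python, from bench import ctrl gives the robot as it stands. The module is installed in compiled form; this text tells all that it offers. Calls block until the motion is done:
- ctrl.reach(position, orientation): joint-space move of the TCP to a pose.
- ctrl.move_linear(position, rotation=None, feed=150): straight line of the TCP; rotation=None keeps the orientation; feed is the mean speed in mm/s.
- ctrl.move_joints(angles): joint-space move.
- ctrl.gripper_to(opening): finger opening in mm; the grip force is fixed at half the most; returns when the fingers have stopped.
- ctrl.pause(seconds).
- ctrl.ik(position, orientation): joint angles nearest the present ones, or None.
- ctrl.grab_frame(name): name is "scene" or "top" or "wrist"; returns the picture (420x560x3 uint8, red, green, blue); there is no depth.
- ctrl.get_calibration(name): a dict with "mtx" (3x3 intrinsics, pixels), "view" (4x4, takes a point from world to camera coordinates). Camera axes: x right, y up, looking along -z (the intrinsics and any distortion apply to the point x, -y, -z); pixel columns grow to the right and rows downward; lengths in mm; the calibration is good to about 2 mm. The wrist camera is an equidistant fisheye: a pixel r from the principal point sees the ray r / f radians off the axis. A picture is of the moment at which its call begins: read the wrist's pose just before it. get_calibration takes no time and is no camera call; for the wrist camera it gives the pose at the moment of the call.
A pose or a line that the arm cannot do raises ctrl.Unreachable and nothing moves.
- ctrl.hand_in(): hands the job in, once; it reports no verdict.
Trained networks look in the newest picture that a camera, given by its name, has taken for a name from the list of things; names that differ only in an ending like _2 or _b are one class to them, and where a whole thing is asked for, a point or a joint stands for the part that bears it (a point fixed in the world has none). Each returns a list of dicts, best first, with "p" (0 to 1); they miss things now and then, are a little off and sometimes report something else, mostly with a low value. They report only what shows in the picture. A call takes as long as a camera call. They do not tell look-alikes from the thing itself.
- ctrl.regions_of(camera, name): "region" (420x560 bool, what is visible of it) and "location" ([row, column] in pixels, amid what is visible of it).
- ctrl.place_of(camera, name): "location" ([row, column] in pixels: a listed point, or the origin of a listed thing).
Readings, each from a call of its own:
- ctrl.read_time_s(): time.
- ctrl.read_joint_pos(): joint angles.
- ctrl.read_joint_vel(): joint speeds.
- ctrl.read_effort(): joint torques, N m.
- ctrl.read_eef_pos(): TCP position.
- ctrl.read_eef_rot(): TCP orientation.
- ctrl.read_force(): force on the tool from outside, world axes, zero at the start.
- ctrl.read_ft_torque(): the same for the moment, N m.
- ctrl.read_width(): finger opening in mm.
Only numpy, scipy, OpenCV 4.12 (cv2) and the standard library are available. Lean on these libraries where they do the work, as an engineer would, in place of code of your own. Each camera call takes 0.05 s, during which the arm holds its last target.

### The job

Take the white lid out of the little drawer and screw it onto the frosted glass tumbler: rest it level on the neck, if it has not dropped in yet turn it backwards (counter-clockwise from above) until the thread drops into place, then screw it clockwise until it stops, fully home. With the lid home and relaxed, pull straight up on its grip with about 8 N for a moment to prove that the thread holds, then let go with the lid still fully home. Do not wrench the lid, and leave the other things on the desk and in the drawer where they are.

Things in the scene. Friction and masses are not known exactly. Their poses are not given: they have to be found in the camera images.
- lid_grip (a point): Centre (half-way up) of the upright blue grip bar on the white screw lid: 42 mm long (this point's x), 12 mm thick (its y), 24 mm tall (its z). The lid's flat top is 12 mm below the point, the skirt's lower edge 42.2 mm below. The lid starts skirt down in the open miniature drawer, whose walls are lower than the lid's top.
- lid_center (a point): Centre of the lid's lower edge, on its axis, 42.2 mm below lid_grip; z is the lid's axis, up.
- lid: The white lid, origin at lid_center: 86 mm across, 30 mm tall without the grip bar, about 110 g. Inside the skirt are four lugs, 90 degrees apart, 4 mm thick, 2 mm above its lower edge, inner faces 34 mm from the axis.
- neck (a point): Point on the tumbler's axis at the level of the thread's flat crest, 84 mm above the desk; the rim is 9 mm higher, 57 mm across, tapering out to 64 mm. Height of lid_center from here: about -2 mm with the lugs resting on the crest at a wrong angle, +0.5 mm on top of the crest's stops, -11 mm when dropped in, -16 mm fully home. Its yaw turns with the tumbler; where the thread starts is not told.
- tumbler: Frosted glass tumbler, 64 mm across, 93 mm tall, in a 96 mm oak holder fixed to the desk, so it cannot turn; origin on its axis at desk height. Its grey right-hand thread has four starts 90 degrees apart and stands out to 37 mm from the axis. From dropped in, 58 to 72 degrees clockwise bring the lid, by its own weight, 5 mm down to a hard stop.
- thread: The upper, overhanging part of the thread, rigid, fixed to the tumbler; origin as the tumbler's. On its crest, stops 2.5 mm high block clockwise turning; counter-clockwise by at most 85 degrees brings the lugs over the gaps (14 degrees of play), the lid drops 9 mm by its weight and a stop blocks turning farther back. Screwed home, the lid lifts about 2 mm before a pull is felt.
- usb_stick: Orange USB stick, 58 x 20 x 10 mm, in the side compartment of the miniature drawer: leave alone.
- coin_drive: Bronze coin-shaped drive, 36 mm across, 6 mm thick, in the side compartment: leave alone.
- card_reader: Black card reader, 70 x 45 x 14 mm, on the desk: leave alone.
- stapler: Red and black stapler, 130 x 40 x 48 mm: leave alone.
- note_block: Yellow note block, 70 x 70 x 22 mm: leave alone.
- eraser: White and blue eraser, 55 x 22 x 13 mm: leave alone.
Things that resemble listed ones, but are neither listed nor needed, are in the scene too. Several things have the shape of the lid; the one meant has the colours described above.

How it is judged (in metres and radians):
On the way, in this order (a step that is already met when the one before it is completed fails the run):
1. the lid has dropped into the thread's starts (z of lid_center in the frame of neck below -0.008 m and horizontal distance between lid_center and neck below 0.005 m and angle between lid's own z axis and vertical below 0.12 rad), for 0.1 s.
2. the lid is screwed fully home and is not being pulled (z of lid_center in the frame of neck below -0.0145 m and horizontal distance between lid_center and neck below 0.005 m and angle between lid's own z axis and vertical below 0.08 rad and contact force between lid and thread below 2 N), for 0.1 s.
3. the lid, lifted level through its play, is pulled up against the thread with at least 4 N and holds (contact force between lid and thread above 4 N and z of lid_center in the frame of neck between -0.0152 and -0.011 m and contact force between lid and the fingers above 1 N and angle between lid's own z axis and vertical below 0.08 rad), for 0.15 s.
At the end, for the whole second after the job is handed in: The lid sits level (within about 5 degrees) and centred (within 5 mm) on the tumbler, screwed down to within 1.5 mm of fully home, at rest and released (z of lid_center in the frame of neck below -0.0145 m and horizontal distance between lid_center and neck below 0.005 m and angle between lid's own z axis and vertical below 0.08 rad and linear speed of lid below 0.01 m/s and contact force between lid and the fingers below 0.1 N); the robot touches nothing.
It fails at once if the lid is wrenched against the thread with more than 35 N (contact force between lid and thread above 35 N).
It fails at once if another thing is shifted by more than 30 mm (distance of any of usb_stick, coin_drive, card_reader, stapler, note_block, eraser from where it was at the start of the episode above 0.03 m).
It also fails if it takes over 61 s, if anything falls off the work surface, if the arm or the gripper's body presses on something with over 40 N, if the wrist force passes 120 N, or if a joint passes its speed limit or range.

## Working session

There is one attempt and no reset: what is moved stays moved. The work goes in short steps, each a Python script; the robot and the scene stay as the last script left them, time stands still between calls to the robot, and variables do not carry over. Pictures are saved under pics/ and viewed, and the job is handed in when it is done.

```bash
mkdir -p pics; ls
python3 - <<'E'
from bench import ctrl
import cv2
print(ctrl.read_time_s())
for n in ["scene","top"]:
    f=ctrl.grab_frame(n); cv2.imwrite(f"pics/{n}0.png",f[:,:,::-1])
    c=ctrl.get_calibration(n); print(c)
    for t in ["lid_grip","lid_center","neck","tumbler"]:
        print(n,t,[(d["p"],d["location"]) for d in ctrl.place_of(n,t)])
print(ctrl.read_time_s())
E
```

```text
pics
0.0
{'mtx': array([[456.00409941,   0.        , 286.01805354],
       [  0.        , 456.00409941, 203.79125906],
       [  0.        ,   0.        ,   1.        ]]), 'view': array([[ 8.58849305e-01,  5.12106455e-01, -1.11736660e-02,
        -5.06162889e+02],
       [-2.60737603e-01,  4.55848986e-01,  8.51009756e-01,
         7.56265795e+01],
       [ 4.40901093e-01, -7.27975742e-01,  5.25030994e-01,
        -1.38059070e+03],
       [ 0.00000000e+00,  0.00000000e+00,  0.00000000e+00,
         1.00000000e+00]])}
scene lid_grip [(0.93, [223.6, 386.0]), (0.84, [185.4, 328.3]), (0.83, [193.3, 408.6]), (0.55, [225.6, 301.5])]
scene lid_center [(0.93, [239.5, 304.8]), (0.76, [236.9, 383.1]), (0.72, [207.0, 404.6]), (0.67, [178.5, 330.0]), (0.64, [198.0, 331.4])]
scene neck [(0.7, [240.6, 241.2])]
scene tumbler [(0.84, [269.5, 245.0])]
{'mtx': array([[444.96028356,   0.        , 282.27875795],
       [  0.        , 444.96028356, 215.01396292],
       [  0.        ,   0.        ,   1.        ]]), 'view': array([[-2.91255115e-02, -9.99526131e-01, -9.96078374e-03,
         4.47897973e+01],
       [ 9.86348454e-01, -3.03544374e-02,  1.61849734e-01,
        -5.71872381e+02],
       [-1.62075392e-01, -5.11084736e-03,  9.86765143e-01,
        -9.56654049e+02],
       [ 0.00000000e+00,  0.00000000e+00,  0.00000000e+00,
         1.00000000e+00]])}
top lid_grip [(0.88, [201.7, 211.5]), (0.76, [122.8, 172.9]), (0.67, [120.4, 245.2]), (0.63, [189.5, 291.0])]
top lid_center [(0.96, [194.0, 293.0]), (0.93, [123.7, 244.6]), (0.81, [131.4, 178.3]), (0.73, [205.0, 209.6])]
top neck [(0.7, [206.3, 365.8])]
top tumbler [(0.91, [213.3, 362.4]), (0.74, [226.6, 163.0])]
0.5
```

View pics/scene0.png

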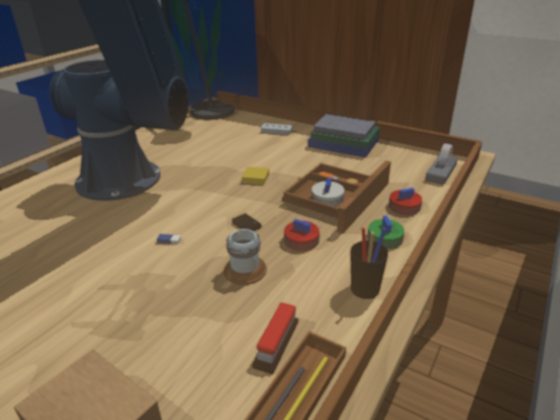

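View pics/top0.png

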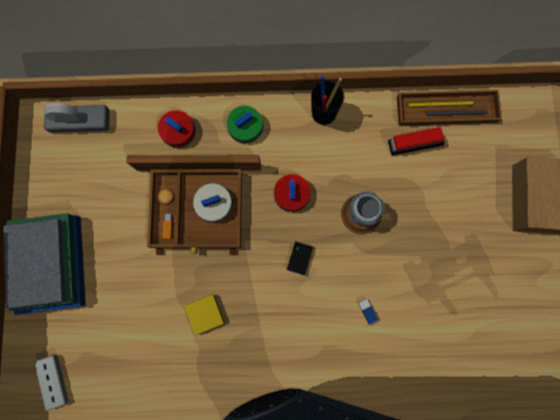

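Run:
```python
import cv2
a=cv2.imread("pics/top0.png")[90:260,140:420]
cv2.imwrite("pics/topcrop.png",cv2.resize(a,None,fx=2.8,fy=2.8,interpolation=cv2.INTER_CUBIC))
a=cv2.imread("pics/scene0.png")[150:310,200:450]
cv2.imwrite("pics/scenecrop.png",cv2.resize(a,None,fx=3.1,fy=3.1,interpolation=cv2.INTER_CUBIC))
```

```text
(no output)
```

View pics/topcrop.png

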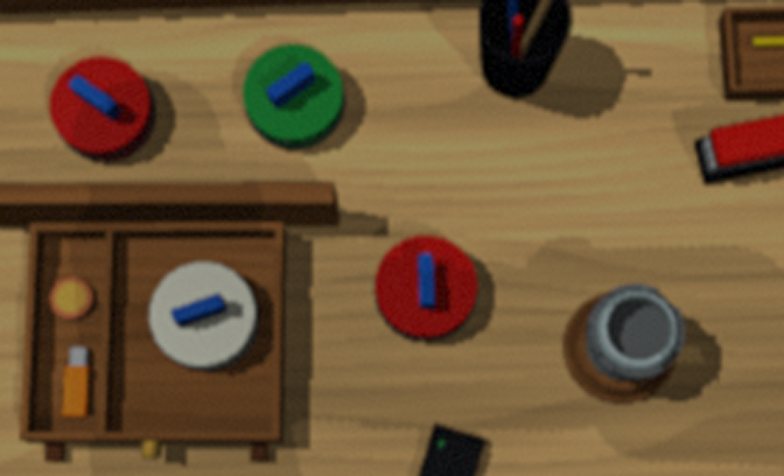

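View pics/scenecrop.png

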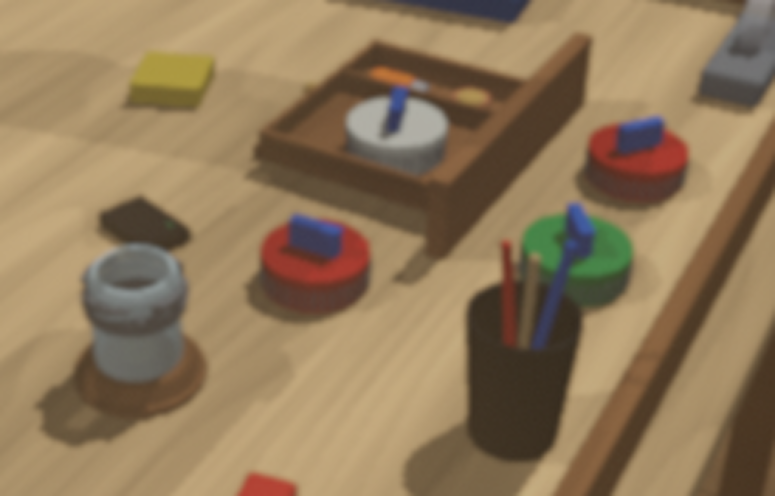

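The candidates in the top view are the white lid at (202,212) in the drawer, red lids at (123,173) and (190,291), and a green lid at (120,245). The white one in the drawer matches the description, and the close crop shows a white top with a blue bar. The tumbler is at (206,366).

```bash
cat > h.py <<'E'
from bench import ctrl
import numpy as np, cv2
from scipy.spatial.transform import Rotation as R
def ray(cam,rc,cal=None):
    c=cal or ctrl.get_calibration(cam); K=c["mtx"];V=c["view"]
    x=(rc[1]-K[0,2])/K[0,0]; y=(rc[0]-K[1,2])/K[1,1]
    if cam=="wrist":
        r=np.hypot(x,y); s=np.sin(r)/r if r>1e-9 else 1; d=np.array([x*s,-y*s,-np.cos(r)])
    else: d=np.array([x,-y,-1.])
    Rm=V[:3,:3]; o=-Rm.T@V[:3,3]; d=Rm.T@d; return o,d/np.linalg.norm(d)
def onz(cam,rc,z,cal=None):
    o,d=ray(cam,rc,cal); return o+d*(z-o[2])/d[2]
def tri(rays):
    A=np.zeros((3,3));b=np.zeros(3)
    for o,d in rays:
        P=np.eye(3)-np.outer(d,d);A+=P;b+=P@o
    p=np.linalg.solve(A,b); return p,[np.linalg.norm((np.eye(3)-np.outer(d,d))@(p-o)) for o,d in rays]
def proj(cam,p,cal=None):
    c=cal or ctrl.get_calibration(cam); K=c["mtx"]; q=c["view"]@np.r_[p,1]; x,y,z=q[0],-q[1],-q[2]
    if cam=="wrist":
        r=np.hypot(x,y);t=np.arctan2(r,z);s=t/r if r>1e-9 else 1/z
        x,y=x*s,y*s
    else: x,y=x/z,y/z
    return K[1,1]*y+K[1,2],K[0,0]*x+K[0,2]
def down(yaw): # tool z down; jaw (y) axis at angle yaw+90.. : tool x along (cos yaw, sin yaw)
    return (R.from_euler('z',yaw)*R.from_euler('x',np.pi)).as_quat()
E
python3 - <<'E'
from h import *
print("grip",tri([ray("scene",[185.4,328.3]),ray("top",[201.7,211.5])]))
print("ctr",tri([ray("scene",[198,331.4]),ray("top",[205,209.6])]))
print("neck",tri([ray("scene",[240.6,241.2]),ray("top",[206.3,365.8])]))
print("tumb",tri([ray("scene",[269.5,245.]),ray("top",[213.3,362.4])]))
print("neck84",onz("top",[206.3,365.8],84),onz("scene",[240.6,241.2],84),"t0",onz("top",[213.3,362.4],0),onz("scene",[269.5,245],0))
print(ctrl.read_eef_rot(),R.from_quat(ctrl.read_eef_rot()).as_matrix())
f=cv2.imread("pics/top0.png").astype(int)
m=np.zeros(f.shape[:2],bool); m[185:220,195:232]=1
m&=(f[:,:,0]>f[:,:,2]+40)
ys,xs=np.nonzero(m); print(len(ys),ys.mean(),xs.mean())
p=np.array([onz("top",[y,x],75)[:2] for y,x in zip(ys,xs)]); c=np.cov(p.T);w,v=np.linalg.eigh(c);print(p.mean(0),w**.5*12**.5,v[:,1],np.degrees(np.arctan2(v[1,1],v[0,1])))
E
```

```text
grip (array([608.36394315, 187.00094107,  54.67970031]), [np.float64(1.6625706868211712), np.float64(1.6625706868209786)])
ctr (array([611.28656253, 200.15384535,   8.9085436 ]), [np.float64(3.4556739903420994), np.float64(3.4556739903418823)])
neck (array([ 577.94824715, -157.47583686,   81.2021573 ]), [np.float64(3.846509075998941), np.float64(3.8465090759988825)])
tumb (array([ 578.77303408, -160.14861541,    3.68081517]), [np.float64(0.5676731019949157), np.float64(0.5676731019949219)])
neck84 [ 580.44829817 -154.54648778   84.        ] [ 577.41415244 -163.01515836   84.        ] t0 [ 578.927129   -161.15393782    0.        ] [ 576.47360571 -156.277311      0.        ]
[ 9.81546360e-01  1.91224328e-01  9.94919970e-07 -1.65792241e-05] [[ 9.26866513e-01  3.75391087e-01 -4.38758184e-06]
 [ 3.75391087e-01 -9.26866512e-01  3.29270599e-05]
 [ 8.29382214e-06 -3.21660483e-05 -9.99999999e-01]]
99 199.97979797979798 210.24242424242425
[606.82735082 185.42311051] [12.515597   39.08000655] [-0.27904188  0.96027893] 106.20302968808065
```

Run:
```python
from h import *
c=ctrl.get_calibration("wrist"); V=c["view"]; o=-V[:3,:3].T@V[:3,3]
p=np.array(ctrl.read_eef_pos()); M=R.from_quat(ctrl.read_eef_rot()).as_matrix()
print(c["mtx"],"cam in tool",M.T@(o-p),"axis in tool",M.T@(-V[:3,:3].T[:,2]))
for yaw in range(-180,180,20):
    a=ctrl.ik([579,-158,150],down(np.radians(yaw))); b=ctrl.ik([608,187,150],down(np.radians(yaw)))
    print(yaw,None if a is None else np.round(a,2),None if b is None else np.round(b,2))
```

```text
[[325.1922621    0.         278.13868448]
 [  0.         325.1922621  207.2522639 ]
 [  0.           0.           1.        ]] cam in tool [  77.59225583   -0.41032618 -166.28991213] axis in tool [-0.28115342 -0.00174823  0.95966124]
-180 [-0.34  0.52  1.58  0.    1.04 -1.91] [ 0.23  0.58  1.48  0.    1.09 -1.35]
-160 [-0.34  0.52  1.58  0.    1.04 -2.26] [ 0.23  0.58  1.48  0.    1.09 -1.69]
-140 [-0.34  0.52  1.58  0.    1.04 -2.61] [ 0.23  0.58  1.48  0.    1.09 -2.04]
-120 None [ 0.23  0.58  1.48  0.    1.09 -2.39]
-100 None [ 0.23  0.58  1.48  0.    1.09 -2.74]
-80 [-0.34  0.52  1.58 -0.    1.04  2.62] None
-60 [-0.34  0.52  1.58 -0.    1.04  2.27] [ 0.23  0.58  1.48 -0.    1.09  2.84]
-40 [-0.34  0.52  1.58 -0.    1.04  1.92] [ 0.23  0.58  1.48 -0.    1.09  2.49]
-20 [-0.34  0.52  1.58 -0.    1.04  1.58] [ 0.23  0.58  1.48 -0.    1.09  2.15]
0 [-0.34  0.52  1.58 -0.    1.04  1.23] [ 0.23  0.58  1.48 -0.    1.09  1.8 ]
20 [-0.34  0.52  1.58 -0.    1.04  0.88] [ 0.23  0.58  1.48 -0.    1.09  1.45]
40 [-0.34  0.52  1.58 -0.    1.04  0.53] [ 0.23  0.58  1.48 -0.    1.09  1.1 ]
60 [-0.34  0.52  1.58 -0.    1.04  0.18] [ 0.23  0.58  1.48 -0.    1.09  0.75]
80 [-0.34  0.52  1.58 -0.    1.04 -0.17] [ 0.23  0.58  1.48 -0.    1.09  0.4 ]
100 [-0.34  0.52  1.58  0.    1.04 -0.52] [ 0.23  0.58  1.48 -0.    1.09  0.05]
120 [-0.34  0.52  1.58  0.    1.04 -0.87] [ 0.23  0.58  1.48  0.    1.09 -0.3 ]
140 [-0.34  0.52  1.58  0.    1.04 -1.22] [ 0.23  0.58  1.48  0.    1.09 -0.65]
160 [-0.34  0.52  1.58  0.    1.04 -1.57] [ 0.23  0.58  1.48  0.    1.09 -1.  ]
```

Run:
```python
from h import *
def look(name,p,things,z):
    ctrl.reach(p,down(np.radians(106))); ctrl.pause(0.2)
    cal=ctrl.get_calibration("wrist"); f=ctrl.grab_frame("wrist"); cv2.imwrite(f"pics/{name}.png",f[:,:,::-1])
    np.savez(f"pics/{name}.npz",**cal)
    for t,zz in zip(things,z):
        for d in ctrl.place_of("wrist",t): print(name,t,d["p"],d["location"],onz("wrist",d["location"],zz,cal))
look("w_t1",[578,-158,210],["neck","tumbler"],[84,0])
look("w_l1",[608,187,170],["lid_grip","lid_center"],[55,12])
print(ctrl.read_time_s(),ctrl.read_force(),ctrl.read_eef_pos())
```

```text
w_t1 neck 0.57 [197.4, 279.8] [ 577.66527525 -155.60183586   84.        ]
w_t1 tumbler 0.67 [180.4, 279.1] [ 577.59892732 -156.71672826    0.        ]
w_l1 lid_grip 0.93 [352.4, 256.2] [631.24668954  11.99270141  55.        ]
w_l1 lid_grip 0.75 [166.7, 479.4] [790.96432162 278.38149894  55.        ]
w_l1 lid_grip 0.73 [202.9, 281.7] [610.41680825 187.30080739  55.        ]
w_l1 lid_grip 0.63 [300.1, 421.3] [788.35976324 123.41720826  55.        ]
w_l1 lid_center 0.96 [325.2, 255.4] [626.28491378  17.98886441  12.        ]
w_l1 lid_center 0.64 [159.4, 455.2] [786.25934665 277.62417962  12.        ]
w_l1 lid_center 0.56 [190.1, 277.9] [606.67384318 187.98310861  12.        ]
4.3667 [ 0.607587   -0.15118093  0.85039949] [608.1559629  186.50249264 170.08963148]
```

View pics/w_t1.png

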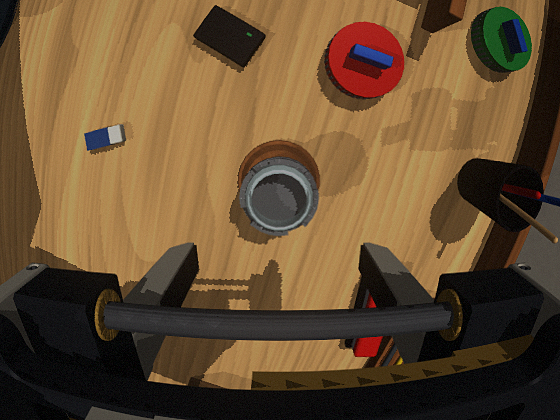

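View pics/w_l1.png

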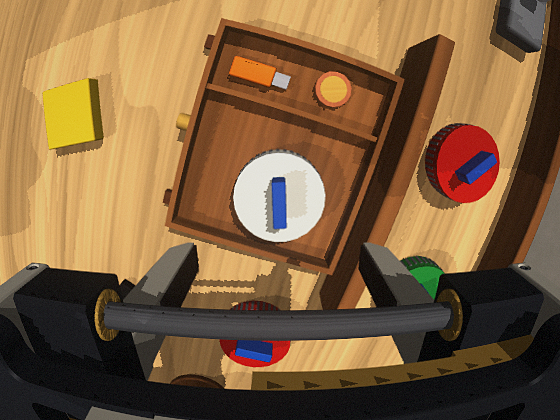

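The tumbler's rim shows at about (197,279) in the first wrist picture. In the second, the white lid's disc is at about (197,280) with its blue bar. Next I'll refine both with circle fits.

Run:
```python
from h import *
from scipy.optimize import least_squares
cal=dict(np.load("pics/w_l1.npz")); f=cv2.imread("pics/w_l1.png")
hsv=cv2.cvtColor(f,cv2.COLOR_BGR2HSV)
roi=np.zeros(f.shape[:2],np.uint8); roi[140:250,220:340]=1
top=((hsv[...,1]<60)&(hsv[...,2]>100)|(hsv[...,0]>105)&(hsv[...,0]<130)&(hsv[...,1]>120)).astype(np.uint8)*roi
cs,_=cv2.findContours(cv2.morphologyEx(top,cv2.MORPH_CLOSE,np.ones((5,5))),cv2.RETR_EXTERNAL,cv2.CHAIN_APPROX_NONE)
c=max(cs,key=cv2.contourArea)[:,0,:]; print(len(c),c.min(0),c.max(0))
def fit(pts):
    s=lambda q:np.hypot(pts[:,0]-q[0],pts[:,1]-q[1])-q[2]
    r=least_squares(s,[*pts[:,:2].mean(0),40],loss='soft_l1'); return r.x,np.sqrt((s(r.x)**2).mean())
for z in [38,42,46,50]:
    print(z,fit(np.array([onz("wrist",[y,x],z,cal) for x,y in c])))
b=((hsv[...,0]>105)&(hsv[...,0]<130)&(hsv[...,1]>120)&(roi>0))
ys,xs=np.nonzero(b);P=np.array([onz("wrist",[y,x],66,cal)[:2] for y,x in zip(ys,xs)],np.float32)
print("bar",cv2.minAreaRect(P)); w,v=np.linalg.eigh(np.cov(P.T)); print(P.mean(0),np.degrees(np.arctan2(v[1,1],v[0,1])),w**.5*12**.5)
v2=f.copy(); cv2.polylines(v2,[c.reshape(-1,1,2)],True,(0,0,255),1)
cv2.imwrite("pics/lc.png",cv2.resize(v2[130:260,210:350],None,fx=5,fy=4.5,interpolation=cv2.INTER_NEAREST))
f=cv2.imread("pics/w_t1.png"); cv2.imwrite("pics/tc.png",cv2.resize(f[130:250,220:340],None,fx=5,fy=5,interpolation=cv2.INTER_CUBIC))
```

```text
266 [233 150] [324 241]
38 (array([607.88926285, 186.99382301,  43.94737039]), np.float64(0.6681541820629671))
42 (array([607.59283941, 187.99384336,  43.35890978]), np.float64(0.6590821497714598))
46 (array([607.29642116, 188.99383971,  42.77043957]), np.float64(0.6500140901489914))
50 (array([607.00000788, 189.99381127,  42.18195955]), np.float64(0.6409500374046712))
bar ((606.846435546875, 189.31898498535156), (11.207326889038086, 45.78047561645508), 16.21630859375)
[606.8258  189.74538] 107.20070619460833 [11.28047154 45.46526024]
```

View pics/lc.png

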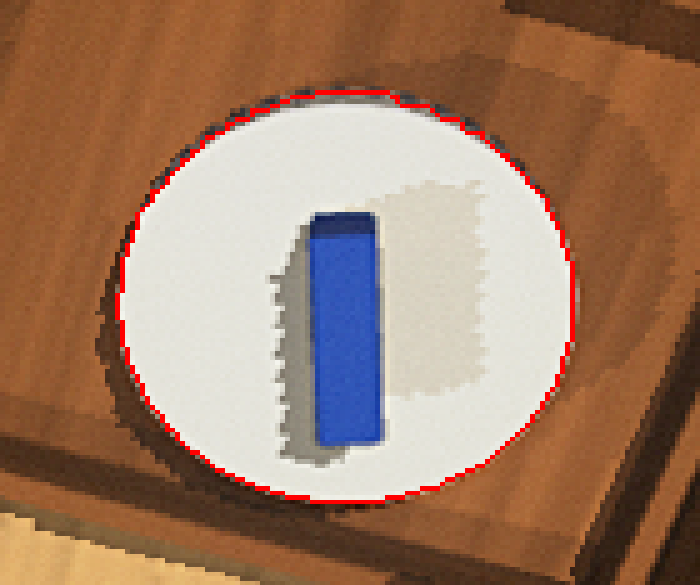

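View pics/tc.png

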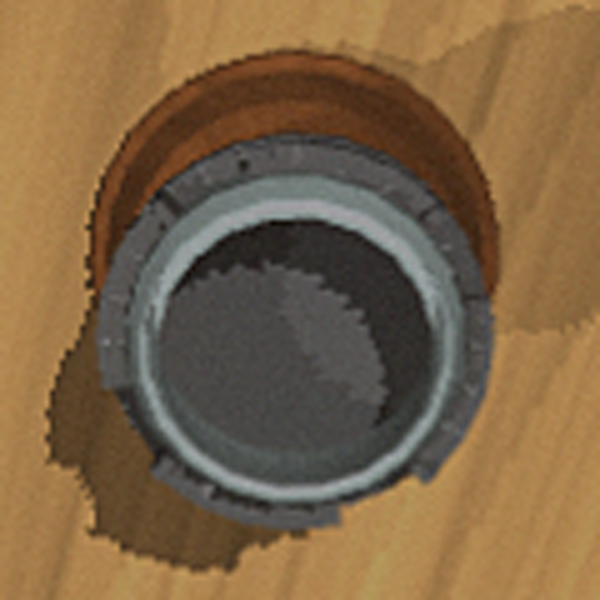

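Run:
```python
from h import *
from scipy.optimize import least_squares
cal=dict(np.load("pics/w_t1.npz")); f=cv2.imread("pics/w_t1.png")
hsv=cv2.cvtColor(f,cv2.COLOR_BGR2HSV)
roi=np.zeros(f.shape[:2],np.uint8); roi[150:242,236:324]=1
m=((hsv[...,1]<75)).astype(np.uint8)*roi
m=cv2.morphologyEx(m,cv2.MORPH_OPEN,np.ones((3,3)))
cs,_=cv2.findContours(m,cv2.RETR_EXTERNAL,cv2.CHAIN_APPROX_NONE)
c=cv2.convexHull(max(cs,key=cv2.contourArea))[:,0,:]
c=max(cs,key=cv2.contourArea)[:,0,:]
print(len(c),c.min(0),c.max(0))
for z in [80,84]:
    p=np.array([onz("wrist",[y,x],z,cal) for x,y in c])
    s=lambda q:np.hypot(p[:,0]-q[0],p[:,1]-q[1])-q[2]
    r=least_squares(s,[*p[:,:2].mean(0),37],loss='soft_l1',f_scale=.3);print(z,r.x,np.std(s(r.x)))
print(proj("wrist",[r.x[0],r.x[1],84],cal))
# glass rim: bright ring
v2=f.copy(); cv2.polylines(v2,[c.reshape(-1,1,2)],True,(0,0,255),1)
for rad,z in [(28.5,93),(37,84)]:
  for a in np.arange(0,360,3):
    y,x=proj("wrist",[r.x[0]+rad*np.cos(np.radians(a)),r.x[1]+rad*np.sin(np.radians(a)),z],cal); v2[int(round(y)),int(round(x))]=(0,255,0) if a%90 else (255,0,255)
cv2.imwrite("pics/tc2.png",cv2.resize(v2[130:250,220:340],None,fx=5,fy=5,interpolation=cv2.INTER_NEAREST))
```

```text
230 [239 157] [318 235]
80 [ 576.6852602  -156.34384352   37.24686739] 1.0968232295260112
84 [ 576.39651702 -155.3549983    36.74363519] 1.081964267819309
(np.float64(196.7904934644467), np.float64(278.55875975794703))
```

View pics/tc2.png

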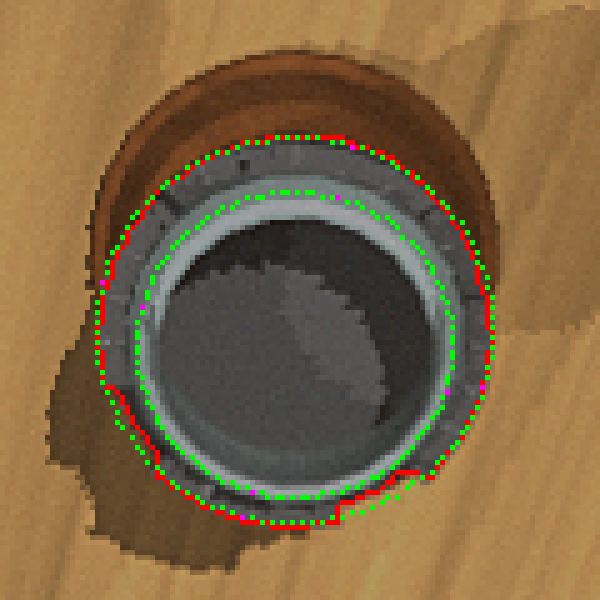

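The projected 37 mm and 28.5 mm circles overlay the crest and rim, so the neck is at about (576.4, -155.4). The lid axis is at about (607.5, 188.2) with the bar yaw at about 106.5°. Next I'll grasp it, feeling for the lid top on the way down.

Run:
```python
from h import *
q=down(np.radians(106.5))
ctrl.gripper_to(34)
ctrl.reach([607.5,188.2,75],q)
ctrl.move_linear([607.5,188.2,51],feed=60)
f0=np.array(ctrl.read_force()); print(f0,ctrl.read_time_s(),ctrl.read_eef_pos())
z=51
while z>39:
    z-=0.6; ctrl.move_linear([607.5,188.2,z],feed=25)
    f=np.array(ctrl.read_force())-f0; print(round(z,1),np.round(f,2),ctrl.read_eef_pos()[2])
    if f[2]>1.5: break
print(ctrl.read_time_s(),ctrl.read_width())
```

```text
[-0.13598923  0.46093779 -0.21436106] 6.4417 [607.52358871 188.22043926  50.97772266]
50.4 [-0.56 -0.76  0.48] 50.60956387332795
49.8 [ 0.13 -0.76 -0.  ] 49.825682845611986
49.2 [ 0.07 -0.33  0.35] 49.163807941626786
48.6 [ 0.32 -0.19  0.69] 48.554256488980954
48.0 [ 0.37 -1.08 -0.21] 47.95227965655926
47.4 [ 0.42 -0.22  0.7 ] 47.34747229334728
46.8 [ 0.48 -0.44 -0.42] 46.767874621196825
46.2 [-1.1  -1.5   4.96] 46.50818177993637
8.4417 33.92768126330835
```

Run:
```python
from h import *
ctrl.move_linear([607.3,189.0,47.6],feed=40)
ctrl.gripper_to(6); print("w",ctrl.read_width(),ctrl.read_force(),ctrl.read_eef_pos())
ctrl.move_linear([607.3,189.0,60],feed=60); print(ctrl.read_width(),ctrl.read_force())
ctrl.move_linear([607.3,189.0,170],feed=150); ctrl.pause(0.2)
cal=ctrl.get_calibration("wrist"); f=ctrl.grab_frame("wrist"); cv2.imwrite("pics/w_h.png",f[:,:,::-1]); np.savez("pics/w_h.npz",**cal)
print(ctrl.read_eef_pos(),ctrl.read_eef_rot(),ctrl.read_force(),ctrl.read_width(),ctrl.read_time_s())
s=ctrl.grab_frame("scene");cv2.imwrite("pics/s_h.png",s[:,:,::-1])
```

```text
w 11.491359096147393 [-0.81880017 -0.08425649 -0.63419439] [607.2812626  189.01412112  47.53179866]
11.760788858095273 [-0.77385077  0.17356215 -1.29528326]
[607.04425864 188.944348   169.23246848] [ 5.98338058e-01  8.01243538e-01 -4.50684022e-04 -3.97837451e-04] [-0.05132472 -0.55344478 -1.43414107] 11.69824702654642 10.675
```

View pics/w_h.png

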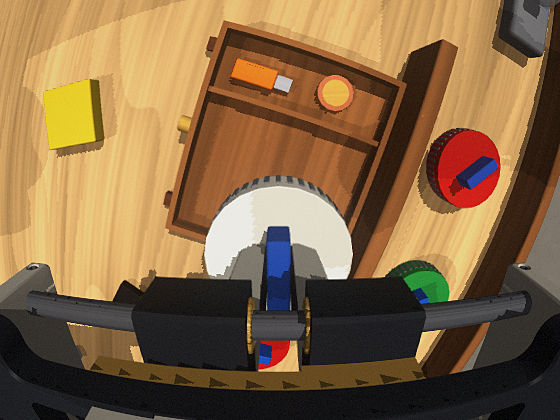

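View pics/s_h.png

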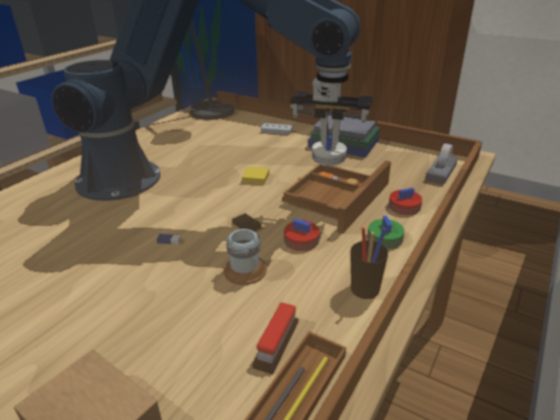

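The lid is held level-looking over the drawer, with its disc edge arc around (180-270, 205-352). I'll fit that arc to get the lid's offset in the tool.

Run:
```python
from h import *
from scipy.optimize import least_squares
cal=dict(np.load("pics/w_h.npz")); f=cv2.imread("pics/w_h.png")
hsv=cv2.cvtColor(f,cv2.COLOR_BGR2HSV)
m=((hsv[...,1]<45)&(hsv[...,2]>110)).astype(np.uint8); m[:170]=0; m[262:]=0; m[:,:195]=0; m[:,360:]=0
m=cv2.morphologyEx(m,cv2.MORPH_OPEN,np.ones((5,5)))
cs,_=cv2.findContours(m,cv2.RETR_EXTERNAL,cv2.CHAIN_APPROX_NONE)
c=np.vstack(cs)[:,0,:]; h=cv2.convexHull(c)[:,0,:]; hs={tuple(x) for x in c}
h=np.array([x for x in h if x[1]<258])
p0=np.array([607.04,188.94,169.23]);M=R.from_quat([5.98338058e-01,8.01243538e-01,-4.50684022e-04,-3.97837451e-04]).as_matrix()
for z in [166.5,168.1,169.5]:
    p=np.array([onz("wrist",[y,x],z,cal) for x,y in h])
    s=lambda q:np.hypot(p[:,0]-q[0],p[:,1]-q[1])-43
    r=least_squares(s,p0[:2],loss='soft_l1',f_scale=.3)
    s3=lambda q:np.hypot(p[:,0]-q[0],p[:,1]-q[1])-q[2]
    r3=least_squares(s3,[*p0[:2],43],loss='soft_l1',f_scale=.3)
    print(z,len(h),r.x,np.std(s(r.x)),"tool:",(M.T@(np.r_[r.x,p0[2]]-p0)),r3.x)
v2=f.copy()
for a in np.arange(0,360,2):
    y,x=proj("wrist",[r.x[0]+43*np.cos(np.radians(a)),r.x[1]+43*np.sin(np.radians(a)),169.5],cal); v2[int(round(y)),int(round(x))]=(0,0,255)
cv2.imwrite("pics/hc.png",cv2.resize(v2[165:345,190:370],None,fx=3.3,fy=3.3,interpolation=cv2.INTER_CUBIC))
```

```text
166.5 21 [605.97162411 188.9058628 ] 1.266554458764325 tool: [ 0.27066865 -1.03408378  0.00126572] [605.09029053 190.96081819  41.84716796]
168.1 21 [606.15861822 189.13776177] 1.3888226354412885 tool: [ 0.43991707 -0.78893318  0.00098858] [604.8902291  191.65519137  41.45100061]
169.5 21 [606.27140879 189.40721006] 1.4916915512908504 tool: [ 0.66624142 -0.60426768  0.00078952] [604.71516917 192.26277835  41.10434818]
```

View pics/hc.png

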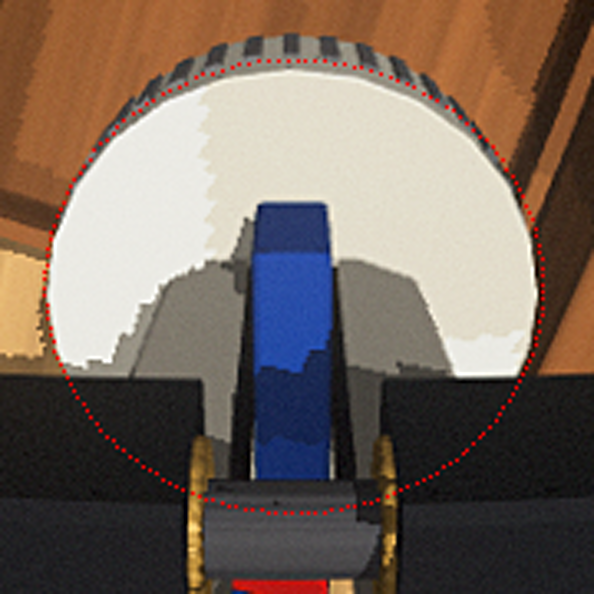

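Run:
```python
from h import *
q=down(np.radians(106.5)); X,Y=577.3,-155.3
ctrl.reach([X,Y,160],q); ctrl.move_linear([X,Y,126],feed=80); ctrl.pause(0.4)
print(ctrl.read_time_s(),ctrl.read_eef_pos(),ctrl.read_force(),ctrl.read_ft_torque())
s=ctrl.grab_frame("scene");cv2.imwrite("pics/s_p.png",cv2.resize(s[180:300,180:320,::-1],None,fx=4,fy=4,interpolation=cv2.INTER_CUBIC))
s=ctrl.grab_frame("top");cv2.imwrite("pics/t_p.png",cv2.resize(s[150:270,300:440,::-1],None,fx=4,fy=4,interpolation=cv2.INTER_CUBIC))
```

```text
13.0 [ 577.39628268 -155.36319256  126.2429794 ] [ 0.17536522 -0.19357852 -0.53379207] [ 6.88882991e-05 -1.31272832e-01  5.98950514e-03]
```

View pics/s_p.png

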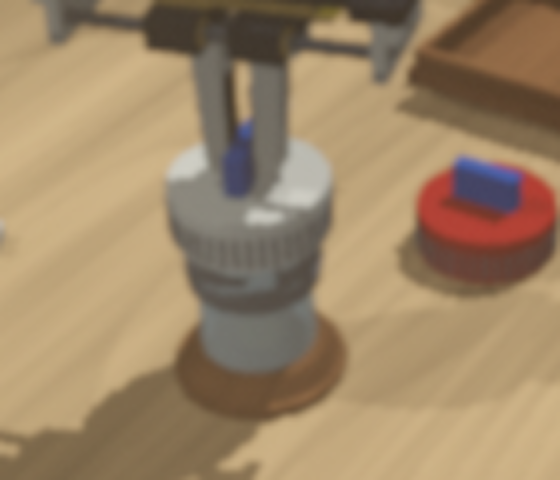

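The lid is level and centred over the neck, so I'll lower it by feel.

Run:
```python
from h import *
X,Y=577.3,-155.3
f0=np.array(ctrl.read_force()); t0=np.array(ctrl.read_ft_torque())
ctrl.move_linear([X,Y,120],feed=40); z=120
print(np.round(np.array(ctrl.read_force())-f0,2))
while z>96:
    z-=0.8; ctrl.move_linear([X,Y,z],feed=30)
    f=np.array(ctrl.read_force())-f0; t=np.array(ctrl.read_ft_torque())-t0
    print(round(z,1),np.round(f,2),np.round(t,3),np.round(ctrl.read_eef_pos(),2))
    if f[2]>2.5 or np.hypot(*f[:2])>5: break
print(ctrl.read_time_s(),ctrl.read_width())
```

```text
[-0.43 -0.73 -0.34]
119.2 [ 1.3  -0.57  0.62] [0.023 0.054 0.001] [ 577.31 -155.32  119.2 ]
118.4 [0.91 0.17 0.57] [-0.012  0.032  0.071] [ 577.26 -155.29  118.37]
117.6 [ 0.35 -0.13 -0.5 ] [-0.04   0.024  0.051] [ 577.28 -155.32  117.57]
116.8 [ 0.14 -0.54 -0.99] [0.01  0.063 0.003] [ 577.25 -155.28  116.72]
116.0 [ 0.34 -1.18  0.23] [-0.038  0.051 -0.012] [ 577.26 -155.28  115.94]
115.2 [ 0.7   0.52 -0.36] [0.012 0.132 0.027] [ 577.3  -155.3   115.17]
114.4 [ 0.83 -0.98  0.18] [0.024 0.036 0.03 ] [ 577.27 -155.3   114.36]
113.6 [-0.14  0.15  0.25] [0.019 0.116 0.044] [ 577.29 -155.28  113.57]
112.8 [-2.37 -0.21  7.13] [0.212 0.598 0.056] [ 577.38 -155.31  113.49]
15.65 11.64134583553823
```

Contact is at TCP z 113.5, which matches the lugs resting on the crest (113.3 expected). Next I'll loosen the grip a little and turn counter-clockwise.

Run:
```python
from h import *
X,Y=577.3,-155.3
ctrl.move_linear([X,Y,113.4],feed=30)
ctrl.gripper_to(14.2); ctrl.pause(0.1)
print(ctrl.read_width(),ctrl.read_force(),ctrl.read_ft_torque(),np.round(ctrl.read_eef_pos(),2))
t0=np.array(ctrl.read_ft_torque()); f0=np.array(ctrl.read_force())
T=ctrl.read_time_s(); yaw=106.5
for i in range(6):
    yaw+=2.5; ctrl.move_linear([X,Y,113.4],down(np.radians(yaw)),feed=100)
    print(yaw,round(ctrl.read_time_s()-T,2),np.round(np.array(ctrl.read_ft_torque())-t0,3),np.round(np.array(ctrl.read_force())-f0,1))
cal=ctrl.get_calibration("wrist"); f=ctrl.grab_frame("wrist"); cv2.imwrite("pics/w_r.png",f[:,:,::-1])
```

```text
14.212868284468902 [-0.07719735 -0.52395541 -0.08339038] [-0.05192632 -0.11735112  0.00064898] [ 577.29 -155.3   113.33]
109.0 0.25 [-0.02  -0.016 -0.005] [-0.6  1.2  0.6]
111.5 0.5 [-0.022  0.019 -0.013] [0.2 0.8 0.1]
114.0 0.75 [-0.002 -0.011 -0.006] [-0.1  0.4  0. ]
116.5 1.0 [-0.002  0.013 -0.011] [ 0.5 -0.9 -0.3]
119.0 1.25 [0.079 0.036 0.054] [-0.8  0.3 -0.6]
121.5 1.5 [ 0.064 -0.001 -0.053] [1.  0.5 0.4]
```

View pics/w_r.png

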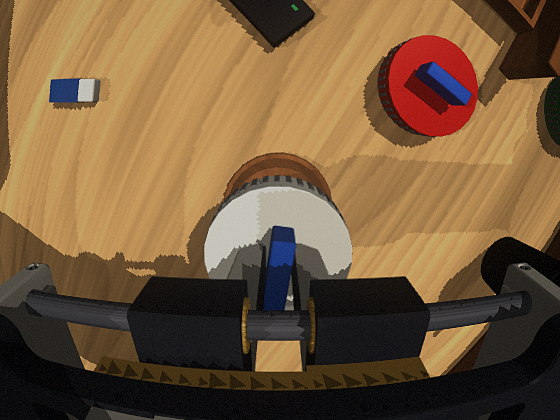

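The disc is still level and high at (185-310, 205-352). The bar trails the fingers by the play, as expected.

```bash
cat >> h.py <<'E'
X,Y=577.3,-155.3
def turn(yaw,target,step,z,lim=0.2,verbose=True,pics=None):
    t0=0; s=np.sign(target-yaw)
    while s*(target-yaw)>1e-6:
        yaw+=s*min(step,abs(target-yaw)); ctrl.move_linear([X,Y,z],down(np.radians(yaw)),feed=100)
        t=ctrl.read_ft_torque()[2]
        if verbose: print(round(yaw,1),round(t,3),np.round(ctrl.read_force(),1))
        if abs(t)>lim: print("TORQUE"); break
    return yaw
E
python3 - <<'E'
from h import *
y=turn(121.5,203,4,113.4)
f=ctrl.grab_frame("wrist"); cv2.imwrite("pics/w_r2.png",f[:,:,::-1]); s=ctrl.grab_frame("scene");cv2.imwrite("pics/s_r2.png",cv2.resize(s[180:300,180:320,::-1],None,fx=4,fy=4,interpolation=cv2.INTER_CUBIC))
print(y,ctrl.read_time_s(),ctrl.read_joint_pos())
E
```

```text
125.5 -0.03 [ 0.1 -0.5  0.3]
129.5 0.018 [ 0.7  0.5 -0.6]
133.5 -0.046 [ 0.5 -0.6 -0.3]
137.5 -0.016 [ 0.1 -0.6  0.5]
141.5 0.035 [ 0.   0.7 -0.1]
145.5 0.026 [ 1.1 -0.   0.1]
149.5 -0.072 [-1.3 -1.   0.8]
153.5 -0.322 [-2.5 -2.8  1.6]
TORQUE
153.5 19.9417 [-3.40942993e-01  5.57689802e-01  1.61390932e+00 -3.22962194e-04
  9.69824388e-01 -1.44573632e+00]
```

View pics/w_r2.png

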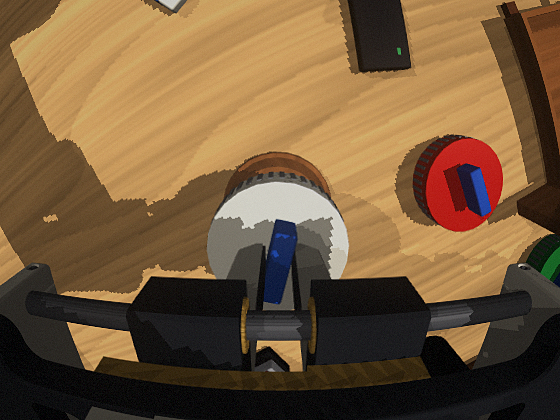

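View pics/s_r2.png

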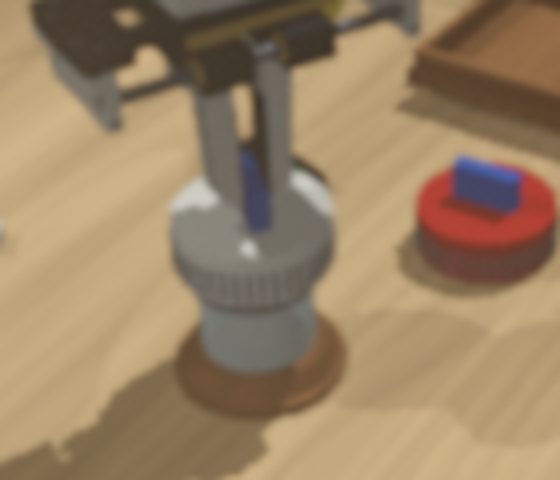

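The lid has dropped: it sits visibly lower in the scene view, the disc shrank to 141 px wide, and the back stop was felt. I'll follow it down and screw clockwise.

Run:
```python
from h import *
y=turn(153.5,148.5,5,113.4,lim=9)
ctrl.move_linear([X,Y,105],feed=60); print(ctrl.read_force(),ctrl.read_ft_torque())
y=turn(148.5,40,4,105)
f=ctrl.grab_frame("wrist"); cv2.imwrite("pics/w_r3.png",f[:,:,::-1]); s=ctrl.grab_frame("scene");cv2.imwrite("pics/s_r3.png",cv2.resize(s[180:300,180:320,::-1],None,fx=4,fy=4,interpolation=cv2.INTER_CUBIC))
print(y,ctrl.read_time_s())
```

```text
148.5 -0.058 [-1.4 -1.7  1.4]
[ 0.49311895 -1.12011425 -1.59215751] [-0.20653305 -0.13717259  0.00522435]
144.5 0.017 [-0.1  0.4  0.9]
140.5 -0.015 [-1.1 -0.4  0.2]
136.5 0.018 [1.1 0.5 0.3]
132.5 0.019 [ 0.2 -0.1  0.1]
128.5 -0.077 [-0.6  0.5 -0.2]
124.5 0.022 [ 0.1  0.  -1.2]
120.5 -0.007 [-0.1 -0.1  1. ]
116.5 -0.001 [-0.4 -1.  -0.9]
112.5 -0.05 [ 0.7 -0.7 -0.4]
108.5 0.03 [ 0.1  0.3 -1.1]
104.5 0.017 [ 0.6  0.5 -0.2]
100.5 -0.037 [-1.2 -0.2  0.4]
96.5 -0.034 [-0.8 -1.   0. ]
92.5 -0.008 [-0.1 -0.5  0.7]
88.5 -0.015 [ 0.  -0.6  0.2]
84.5 0.0 [-0.2  0.7  0.4]
80.5 0.022 [ 0.1 -0.1  0.6]
76.5 0.015 [ 0.3 -0.6  0.1]
72.5 0.006 [-0.7  0.9 -0.1]
68.5 -0.026 [0.4 0.6 0.1]
64.5 0.068 [0.1 0.8 0.1]
60.5 0.086 [-0.3 -0.4  0.7]
56.5 0.342 [ 0.9 -2.5  0.4]
TORQUE
56.5 26.3333
```

View pics/w_r3.png

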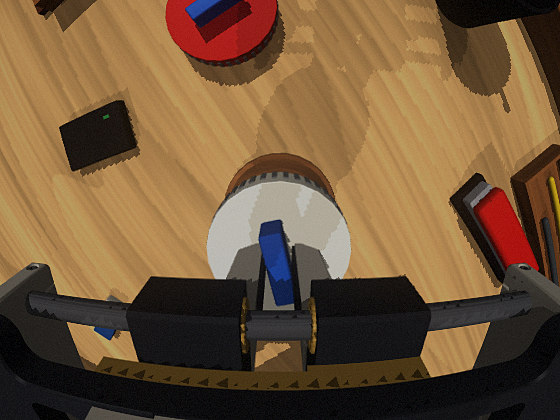

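View pics/s_r3.png

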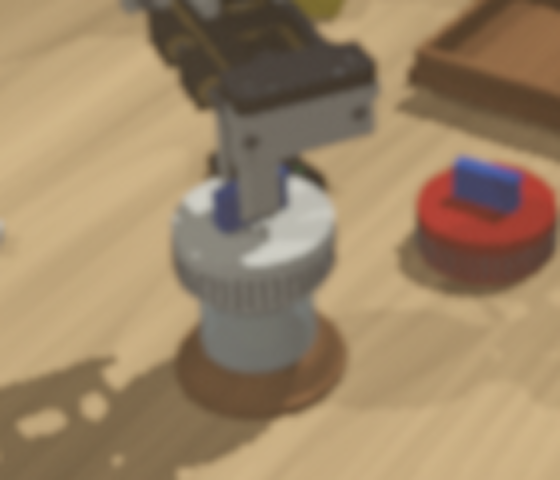

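The clockwise stop was felt after about 75° of lid turn. I'll relax the fingers, then check height by touching the lid top (about 98.2 expected when home, 103.2 if only dropped in).

Run:
```python
from h import *
y=turn(56.5,66,4.75,105,lim=9)
ctrl.move_linear([X,Y,100.5],feed=40)
fz=np.mean([ctrl.read_force()[2] for _ in range(4)]); z=100.5; print(fz,ctrl.read_force())
while z>96:
    z-=0.4; ctrl.move_linear([X,Y,z],feed=20); f=np.array(ctrl.read_force()); print(round(z,1),np.round(f,2),round(ctrl.read_eef_pos()[2],2))
    if f[2]-fz>2.2: break
print(ctrl.read_time_s())
```

```text
61.2 0.021 [ 0.4 -1.3  1. ]
66.0 0.016 [-0.7 -0.3  0.3]
0.8596466370593944 [0.05391419 0.02028088 0.85964664]
100.1 [ 0.3  -0.05  0.38] 100.11
99.7 [ 0.25  0.5  -0.74] 99.71
99.3 [ 0.28 -0.1   0.74] 99.26
98.9 [-0.64  0.27  0.52] 98.86
98.5 [-0.46 -1.16 -0.4 ] 98.47
98.1 [-1.23  0.79  3.36] 98.3
28.6
```

The height confirms it: the lid is 14.05 mm below its crest rest, so fully home. Next comes the grip and the pull test.

Run:
```python
from h import *
def F():
    v=[]
    for _ in range(5): v.append(ctrl.read_force()); ctrl.pause(0.01)
    return np.mean(v,0)
ctrl.move_linear([X,Y,99.5],down(np.radians(65)),feed=30); ctrl.pause(0.2)
f0=F(); ctrl.gripper_to(6); ctrl.pause(0.1); f1=F()
print(f0,f1,ctrl.read_width(),ctrl.read_ft_torque(),ctrl.read_eef_pos())
z=99.5
while z<105:
    z+=0.3; ctrl.move_linear([X,Y,z],feed=15); f=F()-f0; print(round(z,1),np.round(f,2),round(ctrl.read_eef_pos()[2],2),round(ctrl.read_ft_torque()[2],3))
    if f[2]<-7: break
ctrl.pause(0.3); print(F()-f0,ctrl.read_eef_pos(),ctrl.read_width(),ctrl.read_time_s())
```

```text
[-0.00399877 -0.26269519  0.32825554] [ 1.5766788  -2.7363597  -1.73161088] 12.50390729046837 [-0.57133834 -0.4112848   0.26583066] [ 577.43957312 -155.50507048   99.50112417]
99.8 [ 2.1  -3.51 -4.29] 99.68 0.335
100.1 [ 1.72 -4.24 -6.72] 99.9 0.237
100.4 [ 1.42 -4.46 -6.7 ] 100.3 0.233
100.7 [ 1.24 -4.76 -6.14] 100.61 0.289
101.0 [ 1.46 -5.01 -6.49] 100.94 0.304
101.3 [ 1.42 -4.63 -6.1 ] 101.26 0.344
101.6 [ 2.15 -5.22 -7.48] 101.44 0.354
[ 2.32836839 -5.07747778 -7.71905527] [ 577.2444513  -155.48986154  101.43300849] 12.279779942193695 31.8333
```

```bash
cat >> h.py <<'E'
def F():
    v=[]
    for _ in range(5): v.append(ctrl.read_force()); ctrl.pause(0.01)
    return np.mean(v,0)
E
python3 - <<'E'
from h import *
f0=np.array([0,-.26,.33])
for yaw in [66,67,68]:
    ctrl.move_linear([X,Y,101.6],down(np.radians(yaw)),feed=30); f=F()-f0; print(yaw,np.round(f,2),np.round(ctrl.read_ft_torque(),3),round(ctrl.read_eef_pos()[2],2))
    if abs(ctrl.read_ft_torque()[2])<0.1: break
f=ctrl.grab_frame("wrist"); cv2.imwrite("pics/w_p.png",f[:,:,::-1])
print(ctrl.read_time_s(),ctrl.read_width())
E
```

```text
66 [ 1.87 -4.81 -6.99] [-1.102 -0.546  0.22 ] 101.46
67 [ 2.34 -4.17 -5.85] [-0.871 -0.438  0.118] 101.62
68 [ 1.65 -2.34 -5.4 ] [-0.496 -0.444  0.114] 101.63
32.7583 12.17811665375763
```

View pics/w_p.png

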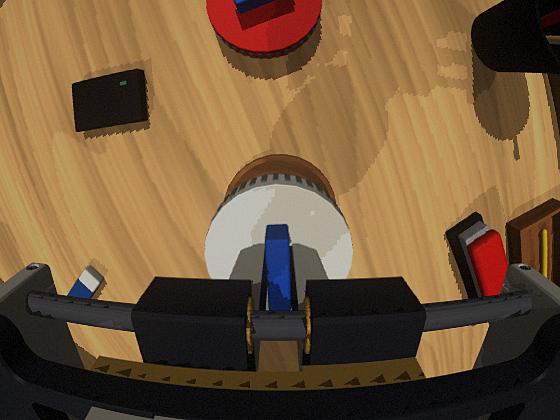

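The bar at (225-310, 265-290) is still a few degrees ccw of the fingers. I'll align further, then pull.

Run:
```python
from h import *
f0=np.array([0,-.26,.33])
for yaw in [69.5,71]:
    ctrl.move_linear([X,Y,101.6],down(np.radians(yaw)),feed=30); f=F()-f0; print(yaw,np.round(f,2),np.round(ctrl.read_ft_torque(),3),round(ctrl.read_eef_pos()[2],2),ctrl.read_width())
z=101.6
while z<103.6:
    z+=0.2; ctrl.move_linear([X,Y,z],feed=15); f=F()-f0; print(round(z,1),np.round(f,2),np.round(ctrl.read_ft_torque(),3),round(ctrl.read_eef_pos()[2],2))
    if f[2]<-8.5: break
ctrl.pause(0.4); print(F()-f0,ctrl.read_eef_pos(),ctrl.read_width(),ctrl.read_time_s())
```

```text
69.5 [ 1.33 -0.54 -3.8 ] [-0.063 -0.367  0.07 ] 101.61 11.577328236671319
71 [-0.33  0.75 -2.6 ] [ 0.138 -0.047  0.021] 101.63 11.704023950864661
101.8 [ 0.04  1.35 -3.44] [0.244 0.026 0.007] 101.69
102.0 [ 0.15  1.94 -5.96] [ 0.256 -0.052  0.001] 101.76
102.2 [-0.03  1.69 -9.87] [ 0.294 -0.183  0.035] 101.85
[  0.62836395   1.82982089 -13.10408374] [ 577.07264661 -155.19691627  101.92204544] 12.089580829358184 34.6583
```

The pull held cleanly at 8–13 N with the stop felt as stiff. I'll lower, release, snug clockwise loosely, and verify the height.

Run:
```python
from h import *
ctrl.move_linear([X,Y,99.6],feed=15); print(F()); 
ctrl.gripper_to(14.2); ctrl.pause(0.2)
y=turn(71,55,2,99.6,lim=0.15)
y2=y+8; turn(y,y2,4,99.6,lim=9)
z=99.6; fz=F()[2]
while z>96:
    z-=0.4; ctrl.move_linear([X,Y,z],feed=20); f=np.array(ctrl.read_force()); print(round(z,1),np.round(f,2),round(ctrl.read_eef_pos()[2],2))
    if f[2]-fz>2.2: break
ctrl.move_linear([X,Y,99.6],feed=30)
ctrl.gripper_to(34)
ctrl.move_linear([X,Y,130],feed=60)
ctrl.move_linear([X,Y,210],down(np.radians(106)),feed=150); ctrl.pause(0.3)
cal=ctrl.get_calibration("wrist"); f=ctrl.grab_frame("wrist"); cv2.imwrite("pics/w_f.png",f[:,:,::-1]); np.savez("pics/w_f.npz",**cal)
s=ctrl.grab_frame("scene");cv2.imwrite("pics/s_f.png",s[:,:,::-1])
print(ctrl.read_time_s())
```

```text
[-0.05403162  0.04555073 -1.05632609]
69 0.022 [ 0.5 -1.1  1. ]
67 -0.038 [ 0.1 -0.5 -0. ]
65 -0.055 [-0.3 -0.8  0.4]
63 -0.018 [ 0.2 -0.4  0.2]
61 -0.006 [-0.1 -0.  -0.4]
59 0.13 [ 2.3 -1.3  0.2]
57 0.274 [ 4.5 -1.8  0.5]
TORQUE
61 0.051 [3.  0.6 2.3]
65 0.013 [ 1.3 -0.2 -0.2]
99.2 [0.64 0.84 0.61] 99.08
98.8 [ 1.2  -0.49  0.09] 98.7
98.4 [-0.05  0.35  0.5 ] 98.34
98.0 [-1.55  0.65  5.65] 98.25
41.55
```

View pics/w_f.png

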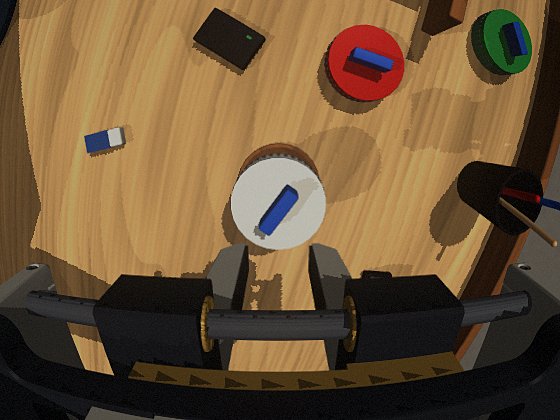

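View pics/s_f.png

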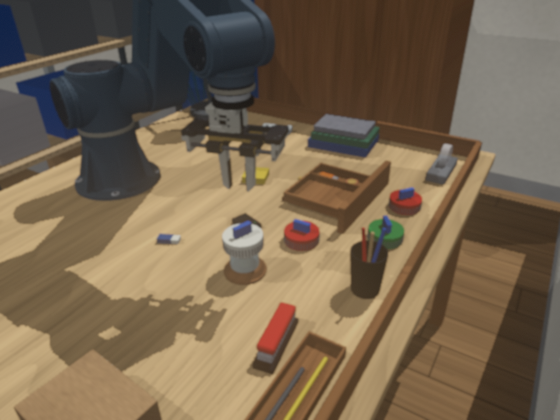

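The lid sits home, level and centred at (203,278) in the wrist view, nothing else has shifted, and the gripper is clear.

Run:
```python
from h import *
print(ctrl.hand_in(), ctrl.read_time_s())
```

```text
the job is handed in; nothing more can be done
the job is handed in; nothing more can be done
```

The white lid is screwed fully home on the tumbler, passed the pull test and is released. I handed the job in, last reading the clock at 41.6 s of the 61 s allowed.

- **Turning it on:** I took the lid from the drawer by its blue bar and rested it on the thread crest. Turned backwards with the grip loosened, it dropped in. It then turned about 75–80° clockwise to the hard stop.
- **Fully home:** By fingertip touch, the lid's top was about 14 mm below where it sat on the crest, which matches the expected drop. A second touch after the pull, once I had snugged it clockwise again, gave the same height to 0.1 mm.
- **Pull test:** The first pull was unclean. The bar was gripped about 5° out of line, so there was side load and 0.3 N m of twist. I aligned the fingers and pulled again. The thread held, with the force passing 8 N and creeping to about 13 N, more than the 8 N intended but far below the 35 N limit.
- **Last pictures:** The lid looks level and centred, the gripper is clear of it, and the other things look unmoved. I judged these by eye and made no final fit of the lid's centre or tilt.

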